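Set the airline oiler for the carving hammer

TASK

Set up the air station for the carving hammer before the hoses go on. First put the inlet ball valve half open, its lever at 45 degrees to the pipe; then turn the wing screw on top of the lubricator's sight dome clockwise until it seats, back it off a quarter turn, and finish still gripping the screw there so that I can nip up its lock nut. Leave the valve as you set it and do not shift the other things on the bench.

Things in the scene. Friction and masses are not known exactly. Their poses are not given: they have to be found in the camera images.
- air_station: airline unit bolted to the bench: 120 x 300 base plate, row of fittings along its y, pipe axis 155 up. y +160 inlet plug, +85 brass ball valve, -10 filter-regulator (round ribbed knob 48 dia, top 222), -100 lubricator (clear dome, wing screw on top), to -185 outlet. Alloy modules 76 x 78, tops at 183. Origin on the bench under the pipe; z up; front (-x) to the robot
- ball_valve (a joint): lever angle about the vertical stem, rad: 0 = shut (lever square to the pipe, to the station's +x, away from the robot); grows anticlockwise seen from above; 1.571 = fully open (along the pipe, to the station's +y, outwards). Half open = 0.785. Stops at both ends, stays where left, needs about 0.25 N m (3 N at the grip). Starts between 0 and 0.35
- lever_grip (a point): middle of the black sleeve on the lever: 66 long, 20 wide, 14 thick, level, centre 198 above the bench, 83 from the stem axis; x points out along the lever, y across it, z up. Over 25 free below and beside it
- valve_stem (a point): point on the stem's vertical axis at the height of the lever_grip (198); does not move, axes as the station
- drip_screw (a joint): angle of the lubricator's drip screw, rad: 0 = seated (hard stop), grows as it is unscrewed, anticlockwise from above (6.283 a turn); clockwise screws it in. Starts between 2.2 and 4.2, a quarter turn back from the seat is 1.571. It turns without rising, stays where left and needs about 0.05 N m until it seats
- screw_grip (a point): point on the axis of the drip screw, 246 above the bench, in its brass wing head: wings 36 span (x) x 10 thick (y), from 229 to 250 up, on a thin neck; lock nut below (21 dia) ends at 219, sight dome (42 dia) at 210. Grip across the thickness, fingertips above 222. x along the span, y across, z up; turns with the screw
- air_hammer: loose bystander: pneumatic carving hammer, bare metal barrel 32 dia with a chisel bit, lying, 245 long along its x, 39 high; origin under its middle
- oil_bottle: loose bystander: white airline-oil bottle, 52 dia, 125 high, standing behind the lubricator; origin at the centre of its base
- gouge_long: loose bystander: wood-handled gouge lying in the right foreground, 250 long along its x, 25 high; origin under its middle
- gouge_short: loose bystander: wood-handled gouge lying in the left foreground, 210 long along its x, 25 high; origin under its middle
- mallet: loose bystander: dark wooden carver's mallet lying at the right, 265 long along its x, square head 68 high; origin under its middle
- figure: loose bystander: pale carved figure standing at the back, 170 high on a base 72 dia; origin at the centre of its base
- beaker: loose bystander: clear beaker with an orange lid standing at the back, 76 dia, 97 high; origin at the centre of its base
- whetstone: loose bystander: grey whetstone on a wooden block at the back, 75 x 215 x 38 high; origin under its middle

How it is judged:
By the outcome, as a careful person would: the job done as asked, in the order asked, and still so for the second after the job is handed in, while the arm keeps its last pose, push and grip.
It also fails if it takes over 64 s, if anything falls off the work surface, if the arm or the gripper's body presses on something with over 40 N, if the wrist force passes 120 N, or if a joint passes its speed limit or range.

ROBOT

A 6-joint arm with a two-finger parallel gripper is mounted at the origin on the work surface. World frame = base frame: x ahead of the robot, y to its left, z up, the work surface at z = 0. Lengths are in mm, angles in rad, forces in N, time in s.
With the tool pointing down it reaches from about 400 to 925 mm from the base axis. Payload 12.5 kg.
Tool frame: the origin (TCP) lies midway between the tips of the shut fingers; the grasp point (between the pads) lies 19 mm behind it (env.tcp_to_grasp is the distance from the TCP to the grasp point, in mm); z points along the fingers, y is the line along which they close (so a half turn about z gives the same grasp; the last joint's range is limited). The gripper opens to 95 mm and grips with 3 to 60 N. Pads are 20 mm wide; open, the fingers measure 119 mm over their backs; the gripper's body (75 mm by 180 mm) begins 59 mm behind the grasp point.
Start: joints at [-1.439, 0.491, 1.559, -0, 1.092, -0.106], TCP at [147.25, -607.424, 214.661] pointing down, gripper open.
Joint ranges: [-3.1, 3.1], [-0.84, 2.19], [0.05, 2.79], [-1.13, 4.28], [0.06, 2.93], [-2.69, 2.69]. Speed limits (rad/s): [2.22, 2.22, 2.79, 3.14, 3.14, 3.14].

INTERFACE

Orientations are given as [roll, pitch, yaw] about the fixed x, y, z axes, in that order (R = Rz(yaw) Ry(pitch) Rx(roll)).
In Python, from cell import env gives the robot as it stands. The module is installed in compiled form; this text tells all that it offers.
- The arm moves only by the tool step_arm, never from a script. Its argument "plan" is a list that holds one entry, the list of rows, each a list of 5 numbers: the shift along the tool's x, y, z in mm, then the turn about the tool's z in degrees, then the opening, from -1 (shut) to 1 (fully open). A call has 1 to 8 rows; each row is the pose to reach, as a shift and turn from the pose commanded when the call began, along the tool's axes at that moment; what a row does not reach only later rows make up. A row lasts 1/12 s, in which the tool goes at most 41.7 mm and 7.16 degrees, less where a joint would pass 70% of its speed; a pose out of reach is approached as far as the arm can. A call with a gripper value outside its range is refused whole. The fingers move at their own pace and stop on an object; the grip force is fixed at half the most. Time passes only in rows, so rows that repeat a pose let the fingers close. It gives the time, the measured TCP pose, the force, the opening and the grip force at its end, in the units of the state.
- env.state(): the state, without advancing time (a new reading comes with each control period).
- env.read_camera(name): name is "scene" or "top" or "wrist"; returns the picture (384x512x3 uint8, blue, green, red); there is no depth.
- env.get_calibration(name): a dict with "K" (3x3 intrinsics, pixels), "D" ([k1, k2, p1, p2, k3] as OpenCV has them; the pictures are not rectified), "extrinsics" (4x4, takes a point from world to camera coordinates). Camera axes: x right, y up, looking along -z (the intrinsics and any distortion apply to the point x, -y, -z); pixel columns grow to the right and rows downward; lengths in mm; the calibration is good to about 2 mm. A picture is of the moment at which its call begins: read the wrist's pose just before it. get_calibration takes no time and is no camera call; for the wrist camera it gives the pose at the moment of the call.
- env.job_done(): hands the job in; it is judged then, once.
The state is a dict: "t": time; "joints": joint angles; "qvel": joint speeds; "tau": joint torques, N m; "eef_pos": TCP position; "tcp_rot": TCP orientation; "ft_force": force on the tool from outside, world axes, zero at the start; "moment": the same for the moment, N m; "opening": opening from 0.0 (shut) to 1.0 (fully open); "grip_force": force on a finger pad.
Only numpy, scipy, OpenCV 4.12 (cv2) and the standard library are available. Lean on these libraries where they do the work, as an engineer would, in place of code of your own. Each camera call takes 0.05 s, during which the arm holds its last target. There are 200 camera calls.

## Working session

There is one attempt and no reset: what is moved stays moved. The work goes in short steps, Python scripts to look and compute and a tool call to move; the robot and the scene stay as the last step left them, time stands still between calls to the robot, and variables do not carry over. Pictures are saved under pics/ and viewed, at most 10 in all, crops included, and the job is handed in when it is done.

Besides the shell and the picture viewer there is one more tool, called as name(argument=value, ...) on one line, values as JSON. step_arm: Moves the arm, as the interface text tells. Its arguments: {"type":"object","properties":{"plan":{"type":"array"}},"required":["plan"]}

```bash
mkdir -p pics; cat > h.py <<'E'
import numpy as np, cv2
from cell import env
def snap(n,f):
    im=env.read_camera(n); cv2.imwrite('pics/'+f,im); return im
def ray(n,uv,cal=None):
    c=cal or env.get_calibration(n); K=np.array(c['K'],float);D=np.array(c['D'],float);E=np.array(c['extrinsics'],float)
    p=cv2.undistortPoints(np.array([[uv]],float),K,D)[0,0]
    d=E[:3,:3].T@np.array([p[0],-p[1],-1.]); o=-E[:3,:3].T@E[:3,3]
    return o,d/np.linalg.norm(d)
def plane(n,uv,z,cal=None):
    o,d=ray(n,uv,cal); return o+d*(z-o[2])/d[2]
def proj(n,P,cal=None):
    c=cal or env.get_calibration(n); K=np.array(c['K'],float);D=np.array(c['D'],float);E=np.array(c['extrinsics'],float)
    q=(E[:3,:3]@np.array(P,float).reshape(-1,3).T).T+E[:3,3]; q=q*[1,-1,-1]
    return cv2.projectPoints(q,np.zeros(3),np.zeros(3),K,D)[0][:,0]
E
python3 - <<'E'
from h import *
a=snap('scene','scene.png');b=snap('top','top.png');w=snap('wrist','wrist.png')
cv2.imwrite('pics/st.png',np.hstack([a,b])[:, :]) 
s=env.state();print(s)
for n in('scene','top','wrist'):
    c=env.get_calibration(n);o,d=ray(n,(256,192));print(n,o.round(),d.round(2),np.array(c['K'])[0,0],c['D'])
E
```

```text
{'t': 0.15, 'joints': array([-1.43859944e+00,  4.91404819e-01,  1.55934512e+00,  2.47067215e-05,
        1.09168242e+00, -1.05630573e-01]), 'qvel': array([ 5.92682047e-04, -2.44147258e-03, -1.97550775e-03, -5.59167473e-04,
       -2.13374186e-03, -7.74747131e-05]), 'tau': array([-5.79922380e-04, -6.12897778e+01, -2.58277559e+01,  6.92141033e-02,
        4.73233836e-02, -8.16710872e-05]), 'eef_pos': array([ 147.22909766, -607.21641984,  214.19381271]), 'tcp_rot': array([-3.14075994e+00, -1.10326718e-04,  2.37816018e-01]), 'ft_force': array([-0.27436074, -0.10371251,  0.2378041 ]), 'moment': array([-0.01977234,  0.01082635, -0.05265444]), 'grip_force': 0.0, 'opening': 1.0019245024725802}
scene [1286. -518. 1187.] [-0.56  0.36 -0.74] 400.09841921113525 [-0.03404851  0.          0.          0.          0.        ]
top [ 344.  -28. 1656.] [ 0.14  0.02 -0.99] 459.3317068565875 [-0.07428992  0.          0.          0.          0.        ]
wrist [ 225. -588.  385.] [-0.27 -0.07 -0.96] 279.7187319059757 [-0.02821775  0.          0.          0.          0.        ]
```

View pics/scene.png

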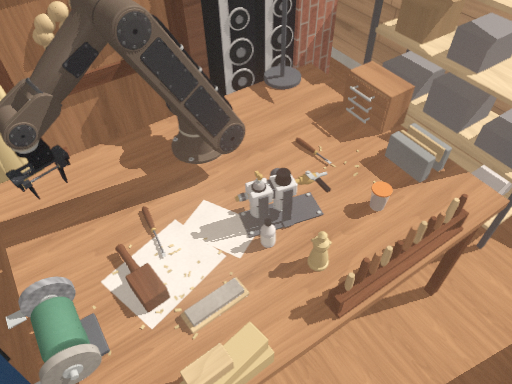

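View pics/top.png

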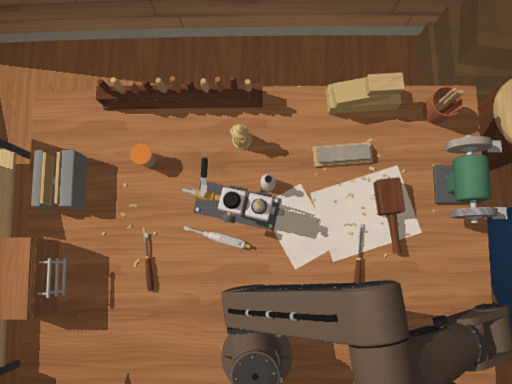

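The scene view shows the station mid-bench near (275,200). In the top view, the base plate is around (237,206), the black lever sleeve at (204,168), the regulator knob at (232,200), the drip screw at (259,206), the oil bottle at (268,183) and the hammer at (217,237). I'll enlarge the station.

```bash
python3 - <<'E'
from h import *
b=cv2.imread('pics/top.png');a=cv2.imread('pics/scene.png')
c=cv2.resize(b[145:255,175:295],None,fx=5,fy=5,interpolation=cv2.INTER_CUBIC)
cv2.imwrite('pics/topc.png',c)
print(plane('top',(204,168),198),plane('top',(259,206),246),plane('top',(232,200),222))
E
```

```text
[630.82290672 162.50384053 198.        ] [500.11697242 -14.91991928 246.        ] [522.59275156  70.14154048 222.        ]
```

View pics/topc.png

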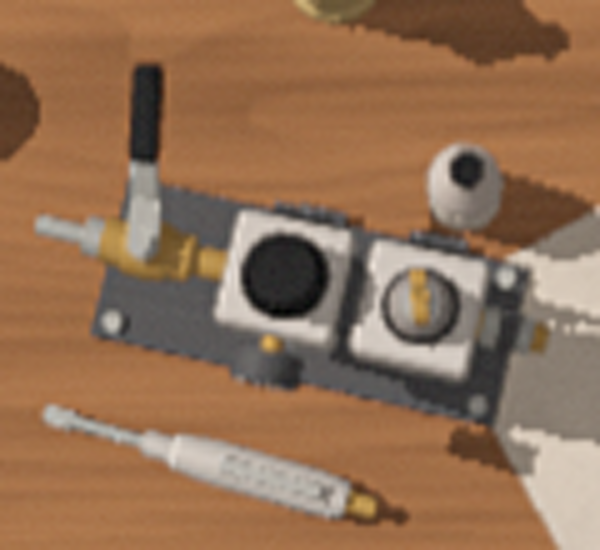

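The enlarged crop shows the lever sleeve centred at (147,112) pointing up (world +x), the wing screw at (420,297) with its span roughly vertical, and the station yawed about -12°. I'll move the wrist camera above the station.

step_arm(plan=[[[0, 0, -40, 0, 1], [0, 0, -80, 0, 1], [290, -135, -190, 0, 1], [290, -135, -190, 0, 1], [290, -135, -190, 0, 1], [290, -135, -190, 0, 1], [290, -135, -190, 0, 1], [290, -135, -190, 0, 1]]])

```text
t: 0.82
eef_pos: [333.1, -458.4, 376.6]
tcp_rot: [-3.142, 0.0, 0.238]
ft_force: [0.4, -0.5, -0.7]
opening: 1.001
grip_force: 0.0
```

step_arm(plan=[[[226, -506, 0, 25, 1], [226, -506, 0, 25, 1], [226, -506, 0, 25, 1], [226, -506, 0, 25, 1], [226, -506, 0, 25, 1], [226, -506, 0, 25, 1], [226, -506, 0, 25, 1], [226, -506, 0, 25, 1]]])

```text
t: 1.48
eef_pos: [392.0, -131.0, 376.0]
tcp_rot: [3.141, -0.0, -0.199]
ft_force: [-0.1, -0.7, 0.7]
opening: 1.0
grip_force: 0.0
```

step_arm(plan=[[[0, -220, 20, 0, 1], [0, -220, 20, 0, 1], [0, -220, 20, 0, 1], [0, -220, 20, 0, 1], [0, -220, 20, 0, 1], [0, -220, 20, 0, 1], [0, -220, 20, 0, 1], [0, -220, 20, 0, 1]]])

```text
t: 2.15
eef_pos: [435.5, 83.2, 355.7]
tcp_rot: [3.141, 0.001, -0.196]
ft_force: [-0.1, -0.2, -0.5]
opening: 1.003
grip_force: 0.0
```

```bash
python3 - <<'E'
from h import *
import pickle
c=env.get_calibration('wrist');w=snap('wrist','w1.png');pickle.dump(c,open('c1.pkl','wb'))
s=env.state();print(s['eef_pos'],s['tcp_rot'],s['joints'],np.abs(s['qvel']).max())
cv2.imwrite('pics/w1v.png',cv2.resize(w,(800,600),interpolation=cv2.INTER_CUBIC))
E
```

```text
[435.55796218  82.40456846 355.83869046] [ 3.14116591e+00  2.41068338e-04 -1.97963205e-01] [ 3.79893713e-02  9.33078530e-02  1.75289604e+00 -3.72568089e-04
  1.29572293e+00  1.80685011e+00] 0.02772406141106082
```

View pics/w1v.png

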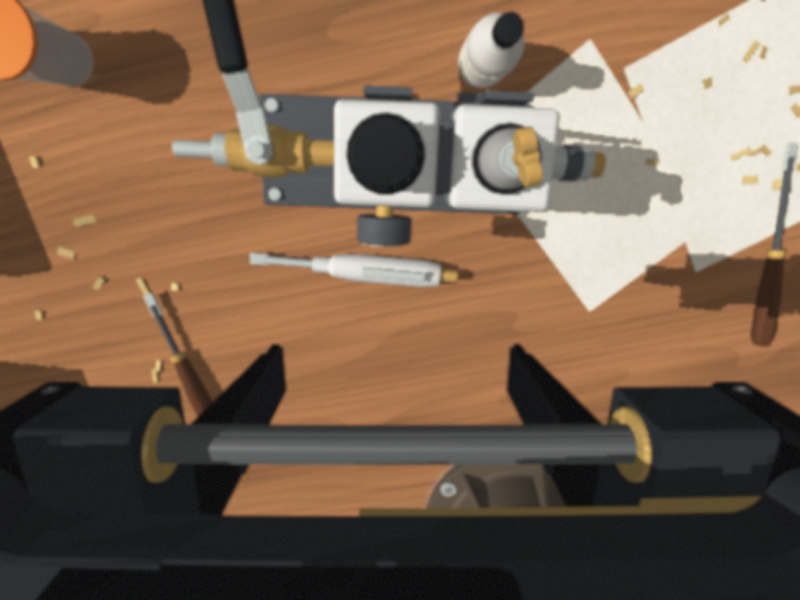

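The wrist view (800x600) shows the stem bolt at (258,148), the lever running to the sleeve at (222,35), the knob at (386,153) and the wing head at (527,155). I'll compute positions from these.

```bash
python3 - <<'E'
from h import *
import pickle
c=pickle.load(open('c1.pkl','rb'));w=cv2.imread('pics/w1.png')
P=lambda u,v,z:plane('wrist',(u/1.5625,v/1.5625),z,c)
hsv=cv2.cvtColor(w,cv2.COLOR_BGR2HSV)
# wing
m=cv2.inRange(hsv,(10,90,90),(30,255,255)); r=np.zeros_like(m); r[75:125,322:352]=m[75:125,322:352]
n,l,st,ce=cv2.connectedComponentsWithStats(r); i=1+st[1:,4].argmax(); print('wing',st[i],ce[i]*1.5625)
ys,xs=np.nonzero(l==i); pts=np.array([plane('wrist',(x,y),246,c)[:2] for x,y in zip(xs,ys)])
print(pts.mean(0)); rect=cv2.minAreaRect(pts.astype(np.float32)); print('rect',rect)
u,s,vt=np.linalg.svd(pts-pts.mean(0),full_matrices=False);print('axis',np.degrees(np.arctan2(vt[0,1],vt[0,0])))
# knob
m=cv2.inRange(hsv,(0,0,0),(180,255,60)); r=np.zeros_like(m); r[80:130,230:280]=m[80:130,230:280]
n,l,st,ce=cv2.connectedComponentsWithStats(r); i=1+st[1:,4].argmax(); print('knob',st[i],ce[i]*1.5625)
ct=max(cv2.findContours((l==i).astype(np.uint8),0,1)[0],key=cv2.contourArea)
kp=np.array([plane('wrist',p,222,c)[:2] for p in ct[:,0].astype(float)]).astype(np.float32);K=cv2.minEnclosingCircle(kp);print('K',K)
# base plate corners/bolts
for u,v in((272,104),(275,194)): print('bolt',P(u,v,12))
print('stem',P(258,148,200),'sleeve near',P(234,70,205))
# lever mask edges: black sleeve columns centre
for y in range(2,44,6):
    row=hsv[y,110:175,2]; x=np.nonzero(row<60)[0]
    if len(x): print(y,x.min()+110,x.max()+110,plane('wrist',((x.min()+x.max())/2+110,y),205,c)[:2].round(1))
# lever in top view
t=cv2.cvtColor(cv2.imread('pics/top.png'),cv2.COLOR_BGR2GRAY)
r=np.zeros_like(t);r[150:185,196:212]=(t[150:185,196:212]<60)*255
ys,xs=np.nonzero(r);q=np.array([plane('top',(x,y),203)[:2] for x,y in zip(xs,ys)]);print('topsleeve',q.mean(0),cv2.minAreaRect(q.astype(np.float32)))
t2=cv2.cvtColor(cv2.imread('pics/top.png'),cv2.COLOR_BGR2HSV);m=cv2.inRange(t2,(10,90,90),(30,255,255))[195:215,252:266]
ys,xs=np.nonzero(m);print('topwing',plane('top',(xs.mean()+252,ys.mean()+195),246))
E
```

```text
wing [328  81  19  39 542] [526.89114391 156.37684502]
[506.96632352 -12.40571194]
rect ((507.4101867675781, -11.72606086730957), (35.53182601928711, 16.095752716064453), 4.307860374450684)
axis -176.80796340714144
knob [ 230   80   41   44 1583] [388.85916772 156.09996841]
K ((526.082275390625, 72.13156127929688), 24.92168426513672)
bolt [609.68011462 186.61089946  12.        ]
bolt [516.37846403 209.07718435  12.        ]
stem [548.84886971 160.72328461 200.        ] sleeve near [599.58695034 161.37937535 205.        ]
2 131 148 [640.  160.2]
8 133 150 [634.3 159.8]
14 134 151 [628.9 160.4]
20 136 152 [623.2 160.5]
26 137 154 [617.6 160.6]
32 138 155 [612.  161.2]
38 140 156 [606.2 161.3]
topsleeve [632.55343185 162.32413133] ((633.1343994140625, 162.32347106933594), (18.495176315307617, 60.044158935546875), 85.33213806152344)
topwing [506.68173382 -13.5570621  246.        ]
```

step_arm(plan=[[[177, -117, 0, -9, 1], [177, -117, 0, -9, 1], [177, -117, 0, -9, 1], [177, -117, 0, -9, 1], [177, -117, 0, -9, 0.2], [177, -117, 60, -9, 0.2], [177, -117, 80, -9, 0.2], [177, -117, 80, -9, 0.2]]])

```text
t: 2.87
eef_pos: [630.6, 160.3, 268.4]
tcp_rot: [3.139, 0.011, -0.043]
ft_force: [-0.8, -0.6, -1.1]
opening: 0.778
grip_force: 0.0
```

```bash
python3 - <<'E'
from h import *
import pickle
c=env.get_calibration('wrist');w=snap('wrist','w2.png');pickle.dump(c,open('c2.pkl','wb'))
s=env.state();print(s['eef_pos'],s['tcp_rot'],s['joints'],s['opening'],np.abs(s['qvel']).max())
p=s['eef_pos'];y=s['tcp_rot'][2]
for L in (-83,0): 
  q=proj('wrist',[p[0]+L*np.cos(y),p[1]+L*np.sin(y),205],c)[0];print(q*1.5625); cv2.circle(w,tuple(int(i) for i in q),2,(0,0,255),-1)
cv2.imwrite('pics/w2v.png',cv2.resize(w,(800,600),interpolation=cv2.INTER_CUBIC))
E
```

```text
[631.41544909 160.57166731 272.8500365 ] [ 3.13998082  0.0070429  -0.04342707] [ 1.47805419e-01  4.85635490e-01  1.40714129e+00 -2.56426558e-04
  1.25603675e+00  1.76210340e+00] 0.7379358037294054 0.0951773734608089
[396.09386231 442.14888085]
[396.05601416 316.21032571]
```

View pics/w2v.png

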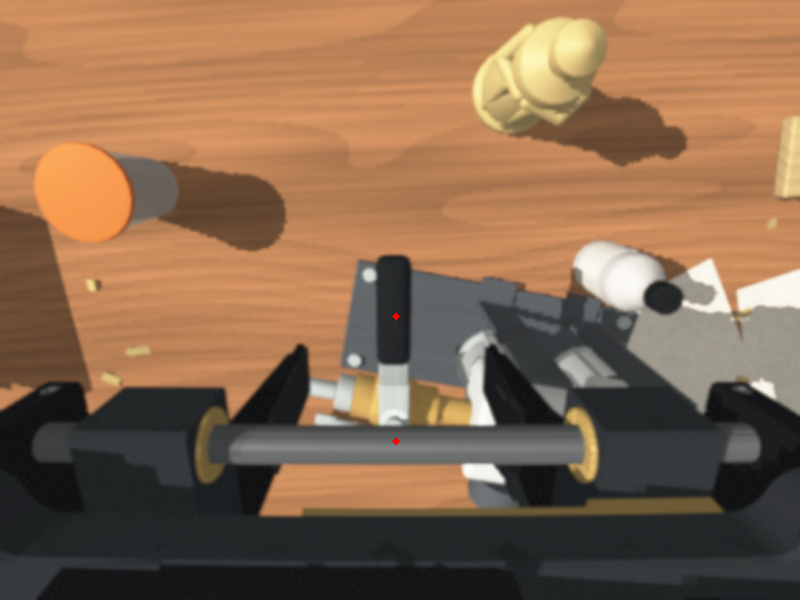

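The lever sits centred between the fingers: the sleeve runs (394,256–362), and the plate bolts are at (370,273), (355,361) and (625,322). I'll get the station yaw from the bolts and descend.

```bash
python3 - <<'E'
from h import *
import pickle
c=pickle.load(open('c2.pkl','rb'))
P=lambda u,v,z,c=c:plane('wrist',(u/1.5625,v/1.5625),z,c)[:2]
for z in(10,14):
  a,b,d=P(370,273,z),P(355,361,z),P(625,322,z); print(a,b,d,np.degrees(np.arctan2(*(a-d))),np.degrees(np.arctan2(*(a-b)[::-1])),np.linalg.norm(a-d),np.linalg.norm(a-b))
# top view bolts (crop coords)
T=lambda u,v,z:plane('top',(u/5+175-.4,v/5+145-.4),z)[:2]
a,b,d=T(113,320,12),T(507,275,12),T(478,404,12);print(a,b,d,np.degrees(np.arctan2(*(a-d))))
# top plate front edge
e1,e2=T(95,334,8),T(492,427,8);print(np.degrees(np.arctan2(*(e1-e2))),np.linalg.norm(e1-e2))
E
```

```text
[610.40966079 187.27775227] [514.46915446 209.29141732] [546.03888394 -76.78994746] 13.699592554871561 -12.922897248440334 271.8001967485083 98.43364365202662
[611.36661052 186.99973016] [516.32289589 208.80762527] [547.59753133 -74.59963029] 13.699592554871545 -12.92289724844033 269.2595789274286 97.51354766884546
[518.67194194 210.2147673 ] [548.57110178 -74.23568225] [455.71925263 -52.21563249] 13.489414778286106
13.692682879876626 294.233372215773
```

step_arm(plan=[[[2, -1, 40, 0, 0.2], [2, -1, 75, 0, 0.2], [2, -1, 95, 0, 0.2], [2, -1, 95, 0, 0.2], [2, -1, 95, 0, 0.2]]])

```text
t: 3.33
eef_pos: [635.2, 162.6, 183.3]
tcp_rot: [-3.141, -0.002, -0.043]
ft_force: [0.9, -0.3, 0.5]
opening: 0.6
grip_force: 0.0
```

step_arm(plan=[[[0, 0, 2, 0, -1], [0, 0, 2, 0, -1], [0, 0, 2, 0, -1], [0, 0, 2, 0, -1], [0, 0, 2, 0, -1], [0, 0, 2, 0, -1], [0, 0, 2, 0, -1], [0, 0, 2, 0, -1]]])

```text
t: 4.0
eef_pos: [634.6, 163.2, 179.3]
tcp_rot: [3.141, -0.001, -0.041]
ft_force: [-1.1, -2.3, 2.5]
opening: 0.206
grip_force: 30.0
```

```bash
python3 - <<'E'
from h import *
s=env.state();print(s['t'],s['eef_pos'],s['tcp_rot'],s['ft_force'],s['opening'],s['grip_force'])
# arc table in tool axes: x along lever, y = clockwise side; R from stem
for R in (83,):
  for a in (6,12,18,24,30,34,36,38): 
    r=np.radians(a); print(a,round(R*np.cos(r)-R,1),round(-R*np.sin(r),1),0,-a)
E
```

```text
4.0 [634.59653415 163.22560461 179.28273752] [ 3.14101208e+00 -7.15136413e-04 -4.08593613e-02] [-1.08111515 -2.33061762  2.52749213] 0.20634749833321103 30.015149116516113
6 -0.5 -8.7 0 -6
12 -1.8 -17.3 0 -12
18 -4.1 -25.6 0 -18
24 -7.2 -33.8 0 -24
30 -11.1 -41.5 0 -30
34 -14.2 -46.4 0 -34
36 -15.9 -48.8 0 -36
38 -17.6 -51.1 0 -38
```

step_arm(plan=[[[-0.5, -8.7, 0, -6, -1], [-1.8, -17.3, 0, -12, -1], [-4.1, -25.7, 0, -18, -1], [-7.2, -33.9, 0, -24, -1], [-11.1, -41.7, 0, -30, -1], [-11.1, -41.7, 0, -30, -1], [-11.1, -41.7, 0, -30, -1]]])

```text
t: 4.58
eef_pos: [624.3, 205.7, 179.2]
tcp_rot: [3.141, 0.001, 0.484]
ft_force: [-2.7, -4.0, 5.8]
opening: 0.205
grip_force: 30.0
```

```bash
python3 - <<'E'
from h import *
s=env.state();print(s['t'],s['eef_pos'],np.degrees(s['tcp_rot']),s['ft_force'],s['moment'],s['opening'],s['grip_force'])
E
```

```text
4.5833 [624.34311607 205.71444296 179.24029317] [1.79984094e+02 7.12055493e-02 2.77268328e+01] [-2.72445736 -4.03921178  5.78793263] [-0.59367973  0.57566747  0.28943864] 0.2045235143841056 29.991943538188934
```

step_arm(plan=[[[-0.2, -5.1, 0, -3.5, -1], [-0.2, -5.1, 0, -3.5, -1], [-0.2, -5.1, 0, -3.5, -1], [-0.2, -5.1, 0, -3.5, 0.2], [-0.2, -5.1, 0, -3.5, 0.2], [-0.2, -5.1, 0, -3.5, 0.2], [-0.2, -5.1, 0, -3.5, 0.2], [-0.2, -5.1, 0, -3.5, 0.2]]])

```text
t: 5.25
eef_pos: [622.5, 210.1, 178.7]
tcp_rot: [-3.142, 0.0, 0.543]
ft_force: [0.1, -0.2, -0.3]
opening: 0.504
grip_force: 0.0
```

step_arm(plan=[[[0, 0, -40, 0, 0.2], [0, 0, -80, 0, 0.2], [-40, 0, -120, 0, 0.2], [-70, 0, -150, 0, 0.2], [-70, 0, -150, 0, 0.2], [-70, 0, -150, 0, 0.2], [-70, 0, -150, 0, 0.2]]])

```text
t: 5.83
eef_pos: [562.7, 173.8, 329.1]
tcp_rot: [3.141, -0.001, 0.543]
ft_force: [1.0, -0.5, -0.0]
opening: 0.598
grip_force: 0.0
```

```bash
python3 - <<'E'
from h import *
import pickle
c=env.get_calibration('wrist');w=snap('wrist','w3.png');pickle.dump(c,open('c3.pkl','wb'))
t=snap('top','t3.png')
s=env.state();print(s['eef_pos'],np.degrees(s['tcp_rot']),s['joints'],s['opening'],np.abs(s['qvel']).max())
cv2.imwrite('pics/w3v.png',cv2.resize(w,(800,600),interpolation=cv2.INTER_CUBIC))
E
```

```text
[562.86045398 174.08072522 327.28376428] [-1.79958086e+02  1.09678943e-01  3.11210668e+01] [1.87850518e-01 3.48835690e-01 1.48635977e+00 2.06026408e-05
 1.30844638e+00 1.21547710e+00] 0.6036014805760788 0.01501023705279772
```

View pics/w3v.png

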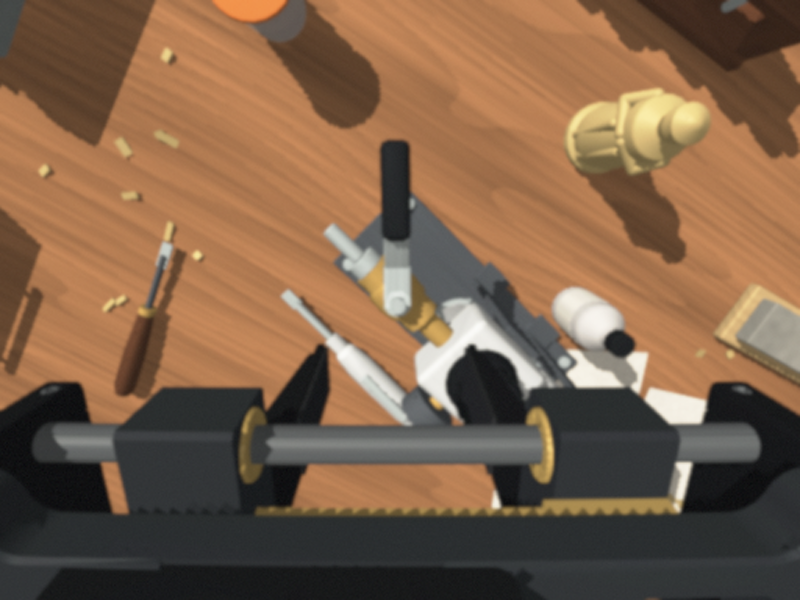

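The wrist view shows the stem bolt at (398,303), the lever sleeve running (395,142)–(397,238), and plate bolts at (411,204), (347,265) and (565,361). I'll measure the lever angle.

```bash
python3 - <<'E'
from h import *
import pickle
c=pickle.load(open('c3.pkl','rb'));w=cv2.imread('pics/w3.png')
P=lambda u,v,z:plane('wrist',(u,v),z,c)[:2]
g=cv2.cvtColor(w,cv2.COLOR_BGR2HSV)[:,:,2]
L=[];R=[]
for y in range(96,148,2):
    x=np.nonzero(g[y,235:275]<62)[0]+235
    if len(x): L.append(P(x.min()-.5,y,202));R.append(P(x.max()+.5,y,202))
def ang(p):
    p=np.array(p);vx,vy,_,_=cv2.fitLine(p.astype(np.float32),cv2.DIST_HUBER,0,.01,.01).ravel();a=np.degrees(np.arctan2(vy,vx));return (a+90)%180-90
print('edges',ang(L),ang(R),'mid',(np.mean(L,0)+np.mean(R,0))/2,np.linalg.norm(np.mean(L,0)-np.mean(R,0)))
s=1/1.5625
a,b,d=P(411*s,204*s,12),P(347*s,265*s,12),P(565*s,361*s,12);print('plate',np.degrees(np.arctan2(*(a-d))),np.degrees(np.arctan2(*(a-b)[::-1])))
st=P(398*s,303*s,205);m=(np.mean(L,0)+np.mean(R,0))/2;v=m-st;print('stem',st,np.degrees(np.arctan2(v[1],v[0])),np.linalg.norm(v))
t=cv2.imread('pics/t3.png');cv2.imwrite('pics/t3v.png',cv2.resize(t[145:255,175:295],None,fx=5,fy=5,interpolation=cv2.INTER_CUBIC))
E
```

```text
edges 30.585144 34.016098 mid [621.25907738 210.41996257] 17.66339825163026
plate 13.51758270387747 -15.621309121237392
stem [555.78794252 168.69706862] 32.50820426090666 77.63549046277355
```

step_arm(plan=[[[-145, 132, 0, -150, 0], [-145, 132, 0, -150, 0], [-145, 132, 0, -150, 0], [-145, 132, 0, -150, 0], [-145, 132, 0, -150, 0], [-145, 132, 0, -150, 0], [-145, 132, 0, -150, 0], [-145, 132, 0, -150, 0]]])

```text
t: 6.6
eef_pos: [507.1, -14.8, 327.2]
tcp_rot: [-3.139, -0.0, 1.501]
ft_force: [0.1, 0.5, 0.0]
opening: 0.502
grip_force: 0.0
```

step_arm(plan=[[[0, 0, 0, -95, 0], [0, 0, 0, -95, 0], [0, 0, 0, -95, 0], [0, 0, 0, -95, 0], [0, 0, 0, -95, 0], [0, 0, 0, -95, 0], [0, 0, 0, -95, 0], [0, 0, 0, -95, 0]]])

```text
t: 7.27
eef_pos: [507.2, -13.9, 327.0]
tcp_rot: [-3.14, -0.003, 2.503]
ft_force: [0.5, -0.2, -0.4]
opening: 0.499
grip_force: 0.0
```

step_arm(plan=[[[0, 0, 0, -36, 0], [0, 0, 0, -36, 0], [0, 0, 0, -36, 0], [0, 0, 0, -36, 0], [0, 0, 0, -36, 0], [0, 0, 0, -36, 0], [0, 0, 0, -36, 0], [0, 0, 0, -36, 0]]])

```text
t: 7.93
eef_pos: [506.9, -14.0, 328.0]
tcp_rot: [3.141, -0.002, 3.121]
ft_force: [-0.2, 0.2, 0.4]
opening: 0.497
grip_force: 0.0
```

```bash
python3 - <<'E'
from h import *
import pickle
c=env.get_calibration('wrist');w=snap('wrist','w4.png');pickle.dump(c,open('c4.pkl','wb'))
s=env.state();print(s['eef_pos'],np.degrees(s['tcp_rot']),s['joints'],s['opening'],np.abs(s['qvel']).max())
p=s['eef_pos']
q=proj('wrist',[p[0],p[1],250],c)[0];print(q*1.5625)
cv2.imwrite('pics/w4v.png',cv2.resize(w,(800,600),interpolation=cv2.INTER_CUBIC))
E
```

```text
[506.84638185 -14.02640803 328.25644819] [ 1.79996053e+02 -6.40798404e-02  1.78855506e+02] [-1.57959171e-01  2.16788853e-01  1.67253072e+00 -9.00936254e-05
  1.25339034e+00 -1.70875210e+00] 0.49783875177057324 0.01622963230134541
[394.60879604 312.33676455]
```

View pics/w4v.png

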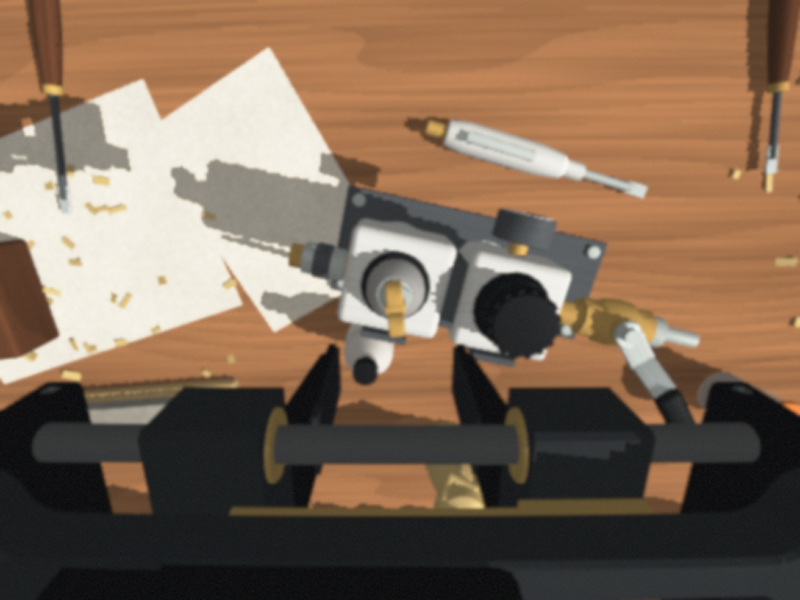

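The wing head is at (395,308), almost exactly under the TCP, and tilted a few degrees. I'll measure its angle.

```bash
python3 - <<'E'
from h import *
import pickle
c=pickle.load(open('c4.pkl','rb'));w=cv2.imread('pics/w4.png');hsv=cv2.cvtColor(w,cv2.COLOR_BGR2HSV)
m=cv2.inRange(hsv,(8,80,110),(32,255,255)); r=np.zeros_like(m); r[175:222,240:268]=m[175:222,240:268]
n,l,st,ce=cv2.connectedComponentsWithStats(r); i=1+st[1:,4].argmax(); print(st[i],ce[i]*1.5625)
pts=[]
for y in range(st[i][1],st[i][1]+st[i][3]):
    x=np.nonzero(l[y]==i)[0]; a,b=[plane('wrist',(k,y),250,c)[:2] for k in(x.min()-.5,x.max()+.5)]; print(y,x.min(),x.max(),((a+b)/2).round(1),np.round(abs(a-b)[1],1))
    pts.append((a+b)/2)
vx,vy,x0,y0=cv2.fitLine(np.array(pts,np.float32),cv2.DIST_HUBER,0,.01,.01).ravel();print(np.degrees(np.arctan2(vy,vx)),x0,y0)
E
```

```text
[246 180  22  42 461] [396.83771692 313.73373102]
180 249 255 [487.7 -14.1] 6.4
181 247 255 [488.6 -15. ] 8.2
182 247 256 [489.6 -14.6] 9.2
183 247 256 [490.5 -14.6] 9.2
184 246 256 [491.5 -15.1] 10.1
185 246 256 [492.4 -15.1] 10.1
186 246 256 [493.4 -15.2] 10.1
187 247 256 [494.3 -14.7] 9.2
188 247 256 [495.3 -14.7] 9.2
189 247 257 [496.3 -14.3] 10.2
190 247 257 [497.2 -14.3] 10.2
191 247 257 [498.2 -14.3] 10.2
192 247 258 [499.2 -13.9] 11.1
193 247 258 [500.1 -13.9] 11.1
194 247 258 [501.1 -13.9] 11.1
195 247 258 [502.1 -14. ] 11.2
196 247 258 [503. -14.] 11.2
197 246 259 [504. -14.] 13.0
198 246 259 [505. -14.] 13.1
199 246 259 [506.  -14.1] 13.1
200 247 258 [506.9 -14.1] 11.2
201 247 258 [507.9 -14.1] 11.2
202 248 258 [508.9 -13.6] 10.3
203 249 258 [509.9 -13.2] 9.4
204 249 257 [510.9 -13.7] 8.4
205 249 257 [511.9 -13.7] 8.5
206 249 258 [512.9 -13.3] 9.4
207 249 258 [513.9 -13.3] 9.4
208 249 258 [514.9 -13.3] 9.4
209 249 258 [515.9 -13.3] 9.4
210 249 258 [516.9 -13.3] 9.4
211 249 258 [517.9 -13.4] 9.5
212 248 258 [518.9 -13.9] 10.4
213 249 259 [519.9 -12.9] 10.4
214 249 260 [521.  -12.5] 11.4
215 250 266 [522.   -9.2] 16.1
216 259 267 [523.2  -4.4] 8.6
217 260 267 [524.2  -4. ] 7.6
218 260 267 [525.2  -4. ] 7.6
219 259 267 [526.2  -4.5] 8.6
220 253 267 [527.2  -7.4] 14.3
221 252 267 [528.2  -7.8] 15.3
3.9523737 503.99994 -14.048809
```

step_arm(plan=[[[1, 0, 40, -4.5, 0], [1, 0, 75, -4.5, 0], [1, 0, 99, -4.5, 0], [1, 0, 99, -4.5, 0], [1, 0, 99, -4.5, 0]]])

```text
t: 8.4
eef_pos: [505.7, -14.1, 229.7]
tcp_rot: [3.141, -0.002, -3.081]
ft_force: [0.1, 0.7, 0.8]
opening: 0.502
grip_force: 0.0
```

step_arm(plan=[[[0, 0, 0, 0, -1], [0, 0, 0, 0, -1], [0, 0, 0, 0, -1], [0, 0, 0, 0, -1], [0, 0, 0, 0, -1], [0, 0, 0, 0, -1], [0, 0, 0, 0, -1], [0, 0, 0, 0, -1]]])

```text
t: 9.07
eef_pos: [505.8, -14.6, 230.3]
tcp_rot: [-3.14, 0.0, -3.08]
ft_force: [-1.1, -3.9, 3.5]
opening: 0.102
grip_force: 30.0
```

```bash
cat > st.py <<'E'
from h import *
s=env.state();print(s['t'],s['eef_pos'].round(2),np.degrees(s['tcp_rot']).round(2),s['ft_force'].round(2),s['moment'].round(3),s['opening'].round(3),s['grip_force'],s['joints'][5],s['tau'][5])
E
python3 st.py
```

```text
Traceback (most recent call last):
  File "st.py", line 2, in <module>
    s=env.state();print(s['t'],s['eef_pos'].round(2),np.degrees(s['tcp_rot']).round(2),s['ft_force'].round(2),s['moment'].round(3),s['opening'].round(3),s['grip_force'],s['joints'][5],s['tau'][5])
                                                                                                                                   ^^^^^^^^^^^^^^^^^^
AttributeError: 'float' object has no attribute 'round'
```

```bash
sed -i "s/s\['opening'\].round(3)/s['opening']/" st.py; python3 st.py
```

```text
9.0667 [505.79 -14.62 230.25] [-1.7993e+02  3.0000e-02 -1.7646e+02] [-1.13 -3.92  3.46] [-0.864  0.073 -0.019] 0.10157337893484088 29.997569918632507 -1.790947860263028 -0.036485271994024515
```

step_arm(plan=[[[0, 0, 0, 7, -1], [0, 0, 0, 14, -1], [0, 0, 0, 21, -1], [0, 0, 0, 28, -1], [0, 0, 0, 35, -1], [0, 0, 0, 42, -1], [0, 0, 0, 49, -1], [0, 0, 0, 56, -1]]])

```text
t: 9.73
eef_pos: [506.4, -13.5, 230.3]
tcp_rot: [3.139, 0.0, 2.22]
ft_force: [2.6, 4.5, 1.9]
opening: 0.105
grip_force: 30.0
```

```bash
python3 st.py
```

```text
9.7333 [506.35 -13.5  230.3 ] [1.7987e+02 2.0000e-02 1.2719e+02] [2.6  4.48 1.91] [ 0.815 -0.755  0.076] 0.10511180602015203 29.998364746570587 -0.8077510260516401 -2.349582016468048
```

step_arm(plan=[[[0, 0, 0, 7, -1], [0, 0, 0, 14, -1], [0, 0, 0, 21, -1], [0, 0, 0, 28, -1], [0, 0, 0, 35, -1], [0, 0, 0, 42, -1], [0, 0, 0, 49, -1], [0, 0, 0, 56, -1]]])

```text
t: 10.4
eef_pos: [507.6, -13.3, 230.3]
tcp_rot: [3.137, -0.003, 1.242]
ft_force: [10.1, 5.9, -2.8]
opening: 0.106
grip_force: 30.0
```

```bash
python3 st.py
```

```text
10.4 [507.64 -13.33 230.3 ] [ 1.7976e+02 -1.6000e-01  7.1190e+01] [10.1   5.94 -2.76] [ 0.93  -2.033  0.074] 0.10631069927373035 29.996224343776703 0.1695987317656904 -2.344677597284317
```

step_arm(plan=[[[1.4, 1.1, 0, 4, -1], [1.4, 1.1, 0, 8, -1], [1.4, 1.1, 0, 12, -1], [1.4, 1.1, 0, 16, -1]]])

```text
t: 10.73
eef_pos: [508.1, -13.4, 230.3]
tcp_rot: [3.139, -0.001, 0.966]
ft_force: [4.2, -2.6, 0.9]
opening: 0.102
grip_force: 30.0
```

```bash
python3 st.py
```

```text
10.7333 [508.1  -13.39 230.26] [ 1.7986e+02 -5.0000e-02  5.5350e+01] [ 4.23 -2.65  0.93] [-0.6   -0.864  0.054] 0.10152481887277043 29.998907446861267 0.4487490232106243 -1.3161316886544228
```

step_arm(plan=[[[0, 0, 0, 4, -1], [0, 0, 0, 8, -1], [0, 0, 0, 12, -1], [0, 0, 0, 16, -1]]])

```text
t: 11.07
eef_pos: [508.4, -13.6, 230.3]
tcp_rot: [3.139, -0.002, 0.687]
ft_force: [4.9, -5.2, 0.3]
opening: 0.103
grip_force: 30.0
```

```bash
python3 st.py
```

```text
11.0667 [508.39 -13.64 230.28] [ 1.7984e+02 -9.0000e-02  3.9350e+01] [ 4.92 -5.16  0.33] [-0.994 -1.029  0.065] 0.10251423177378832 29.999406337738037 0.7279448331958962 -1.3154615834355354
```

step_arm(plan=[[[0.1, 0.8, 0, 4, -1], [0.1, 0.8, 0, 8, -1], [0.1, 0.8, 0, 12, -1], [0.1, 0.8, 0, 16, -1]]])

```text
t: 11.4
eef_pos: [508.6, -14.0, 230.3]
tcp_rot: [3.14, -0.002, 0.408]
ft_force: [3.0, -4.3, 0.3]
opening: 0.104
grip_force: 30.0
```

```bash
python3 st.py
```

```text
11.4 [508.61 -14.03 230.28] [ 1.799e+02 -1.000e-01  2.335e+01] [ 3.   -4.27  0.34] [-0.771 -0.504  0.064] 0.10381817214768214 29.999853372573853 1.006330649909441 -1.3182894140481949
```

step_arm(plan=[[[0, 0, 0, 4, -1], [0, 0, 0, 8, -1], [0, 0, 0, 12, -1]]])

```text
t: 11.65
eef_pos: [508.7, -14.3, 230.3]
tcp_rot: [3.14, -0.002, 0.198]
ft_force: [3.1, -5.4, 0.6]
opening: 0.107
grip_force: 30.0
```

```bash
python3 st.py
```

```text
11.65 [508.71 -14.31 230.29] [ 1.7989e+02 -1.3000e-01  1.1360e+01] [ 3.08 -5.4   0.64] [-1.097 -0.609  0.073] 0.10667059750589172 30.000848472118378 1.2157175317604412 -1.3160919025540352
```

step_arm(plan=[[[0.2, 0.6, 0, 4, -1], [0.2, 0.6, 0, 8, -1], [0.2, 0.6, 0, 12, -1]]])

```text
t: 11.9
eef_pos: [508.8, -14.6, 230.3]
tcp_rot: [3.141, -0.002, -0.011]
ft_force: [1.9, -4.2, 0.7]
opening: 0.101
grip_force: 30.0
```

```bash
python3 st.py
```

```text
11.9 [508.76 -14.65 230.28] [ 1.7995e+02 -1.1000e-01 -6.5000e-01] [ 1.93 -4.18  0.69] [-0.816 -0.385  0.053] 0.10148043800244361 30.000907480716705 1.4242085375496305 -1.3221939280629158
```

step_arm(plan=[[[0, 0, 0, 4, -1], [0, 0, 0, 8, -1], [0, 0, 0, 12, -1]]])

```text
t: 12.15
eef_pos: [508.7, -14.9, 230.3]
tcp_rot: [3.141, -0.002, -0.221]
ft_force: [1.9, -6.7, 3.0]
opening: 0.101
grip_force: 30.0
```

```bash
python3 st.py
```

```text
12.15 [508.71 -14.92 230.27] [ 1.7994e+02 -1.2000e-01 -1.2640e+01] [ 1.89 -6.67  2.98] [-1.233 -0.24   0.066] 0.10079869815909355 30.00141978263855 1.633640564299794 -1.3168423622846603
```

step_arm(plan=[[[0.3, 0.6, 0, 4, -1], [0.3, 0.6, 0, 8, -1], [0.3, 0.6, 0, 12, -1]]])

```text
t: 12.4
eef_pos: [508.5, -14.9, 230.3]
tcp_rot: [3.141, -0.001, -0.429]
ft_force: [2.2, -1.9, 2.4]
opening: 0.134
grip_force: 33.8
```

```bash
python3 st.py
```

```text
12.4 [508.46 -14.93 230.32] [ 1.7999e+02 -6.0000e-02 -2.4570e+01] [ 2.23 -1.94  2.43] [-0.263 -0.476  0.826] 0.1335375881999919 33.80407115444541 1.8408275097922222 -0.5170591548085213
```

step_arm(plan=[[[0, 0, 0, 4, -1], [0, 0, 0, 8, -1]]])

```text
t: 12.57
eef_pos: [508.5, -14.9, 230.3]
tcp_rot: [3.141, -0.001, -0.568]
ft_force: [-1.3, -1.3, 8.1]
opening: 0.163
grip_force: 37.9
```

```bash
python3 st.py
```

```text
12.5667 [508.52 -14.93 230.33] [ 1.7999e+02 -7.0000e-02 -3.2540e+01] [-1.35 -1.33  8.06] [-0.046  0.297  1.001] 0.16338997233485542 37.93214611709118 1.9802165416478912 -0.3691885247826576
```

The screw seated: the moment jumped to 1 N m, and the pad opening puts the seat at a tool yaw of about -15°. I'll back off so the wing sits 90° from there, at a tool yaw of about 75.7°.

step_arm(plan=[[[0, 0, 0, -7, -1], [0, 0, 0, -14, -1], [0, 0, 0, -18, -1], [0, 0, 0, -18, -1]]])

```text
t: 12.9
eef_pos: [507.8, -14.8, 230.1]
tcp_rot: [3.141, 0.001, -0.247]
ft_force: [-3.8, -1.3, 4.9]
opening: 0.105
grip_force: 29.9
```

```bash
python3 st.py
```

```text
12.9 [507.83 -14.78 230.12] [ 1.7999e+02  4.0000e-02 -1.4180e+01] [-3.78 -1.25  4.94] [-0.084  0.683  0.328] 0.10452451168971527 29.92868274450302 1.65934130698323 -0.9855635091662407
```

step_arm(plan=[[[0, 0, 0, -6, -1], [0, 0, 0, -12, -1], [0, 0, 0, -18, -1], [0, 0, 0, -24, -1], [0, 0, 0, -30, -1], [0, 0, 0, -36, -1], [0, 0, 0, -42, -1], [0, 0, 0, -48, -1]]])

```text
t: 13.57
eef_pos: [507.8, -14.4, 230.2]
tcp_rot: [-3.14, 0.0, 0.589]
ft_force: [-2.7, 2.5, 5.4]
opening: 0.105
grip_force: 30.0
```

```bash
python3 st.py
```

```text
13.5667 [507.79 -14.39 230.16] [-179.94    0.     33.75] [-2.67  2.45  5.44] [ 0.409  0.749 -0.065] 0.10504286638208424 29.980731904506683 0.8223662474725165 2.010924071073532
```

step_arm(plan=[[[0, 0, 0, -7, -1], [0, 0, 0, -14, -1], [0, 0, 0, -21, -1], [0, 0, 0, -28, -1], [0, 0, 0, -35, -1], [0, 0, 0, -41, -1], [0, 0, 0, -43, -1], [0, 0, 0, -43, -1]]])

```text
t: 14.23
eef_pos: [507.5, -14.2, 230.1]
tcp_rot: [-3.14, -0.001, 1.337]
ft_force: [-4.8, 4.0, 6.5]
opening: 0.107
grip_force: 30.0
```

```bash
python3 st.py; python3 - <<'E'
from h import *
w=snap('wrist','w5.png');t=snap('top','t5.png')
v=np.hstack([cv2.resize(w[130:330,150:350],(400,400),interpolation=cv2.INTER_CUBIC),cv2.resize(t[150:250,170:270],(400,400),interpolation=cv2.INTER_CUBIC)])
cv2.imwrite('pics/v5.png',v)
E
```

```text
14.2333 [507.48 -14.16 230.14] [-1.7991e+02 -5.0000e-02  7.6620e+01] [-4.84  3.98  6.47] [0.53  0.859 0.058] 0.10681141326025562 29.953410029411316 0.07430569149195891 -0.811106264591217
```

View pics/v5.png

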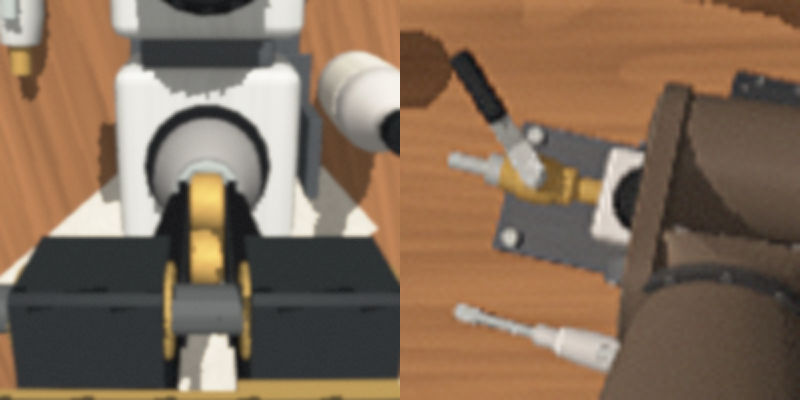

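The wing is gripped square along the pipe axis. The top view shows the lever from (535,178) to (462,57), a world yaw of 31°, which is 45° to the pipe. Handing in.

```bash
python3 -c "
from cell import env
print(env.job_done())"
```

```text
the job is handed in; nothing more can be done
None
```

I set the valve lever to about 45° to the pipe, within roughly 1°, then seated the drip screw and backed it off a quarter turn. The gripper is still holding the screw there, and none of the other items I could see had moved.

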